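# Hold back the card follower in the carton

### The job

Fold both raised top flaps of the carton right back so that they lean outwards, clear of the opening. Only then take the upright handle of the sprung card follower inside and pull it back, away from the deck of cards, until its small pointer stands level with the steel clip on the tray's edge, and finish still holding it there, so that a colleague can drop more cards in. Do not shift the clip or disturb the other things on the bench and in the carton.

Things in the scene. Friction and masses are not known exactly. Their poses are not given: they have to be found in the camera images.
- carton: Brown cardboard carton, 300 long (its x) x 220 wide (its y) x 130 mm high, 5 mm walls, fixed to the bench, open on top but for two long flaps; origin at the centre of its underside, z up. Its +x end points away from the robot; two short end flaps already hang outside its ends, reaching 20 mm out.
- tray (a point): Middle of the floor, 12 mm above the bench, of the grey card tray fixed along the carton's middle (at the carton's x = y = 0): side walls at y = +51 and -51 mm, their tops 75 and 63 mm above the bench; a deck of cards fills it from x = 51 to 134 mm, top 66 mm above the bench.
- flap_left (a joint): Angle (rad) of the long cardboard flap on the +y side, 284 x 88 x 4 mm: 0 flat across the opening, 1.57 upright, 2.4 leaning out at its stop. It stays where left (crease friction 0.05 N m). Starts at 0.5 to 0.9, with a gap down the middle. A finger put in the gap must rise with the flap's edge as it pushes outwards: pushed straight sideways the edge may jam.
- flap_right (a joint): The same for the flap on the -y side (mirror image).
- flap_left_hinge (a point): Middle of the left flap's crease: at x = 0, y = +108, 132 mm above the bench in the carton's frame; the crease runs along the carton's x.
- flap_right_hinge (a point): Middle of the right flap's crease: at x = 0, y = -108, 132 mm above the bench in the carton's frame.
- flap_left_edge (a point): Middle of the left flap's free edge, 88 mm from the crease.
- flap_right_edge (a point): Middle of the right flap's free edge, 88 mm from the crease.
- follower: Aluminium slide, moving only along the carton's x: push plate 88 mm wide, top 65 mm above the bench, with an upright bar handle in its middle, 14 (x) x 30 (y) mm, top 125 mm above the bench. A spring (3.5 N at rest, plus 70 N/m) presses it to the deck in +x; it can be pulled 100 mm in -x and springs back if let go. Origin under the handle at bench height.
- handle (a point): Grip point: the centre of the handle bar, 20 mm below its top, 105 mm above the bench.
- pointer (a point): Tip of the follower's pointer, a 4 mm wide, 8 mm long upright tab on its +y end, 44 mm to the +y side of the handle's middle and at the same x; 82 mm above the bench.
- mark (a point): The mark: middle of the inner top edge of a steel clip, 12 mm wide along x, 12 mm across, on the tray's +y wall, 90 mm above the bench. It sits 35 to 85 mm to the -x side of the resting pointer (in the carton's frame), and stays put unless pushed hard.
- card_box: White card box 92 x 42 x 56 mm standing loose in the carton beside the tray (-y side); origin under its centre. Leave alone.
- glue_stick: White glue stick, 28 mm across, 95 mm high, standing beside the carton; origin under its centre. Leave alone.
- tape_roll: Roll of clear tape lying flat beside the carton, 90 mm across, 45 mm high; origin under its centre. Leave alone.
- film_roll: Roll of white film standing on end, 100 mm across, 120 mm high; origin under its centre. Leave alone.
- pen_cup: Black pen cup, 80 mm across, 100 mm high; origin under its centre. Leave alone.
- tape_dispenser: Blue desk tape dispenser, 190 x 60 x about 95 mm; origin under its centre. Leave alone.
- card_stack: Stack of white cards 92 x 56 x 45 mm; origin under its centre. Leave alone.

How it is judged:
By the outcome, as a careful person would: the job done as asked, in the order asked, and still so for the second after the job is handed in, while the arm keeps its last pose, push and grip.
It also fails if it takes over 56 s, if anything falls off the work surface, if the arm or the gripper's body presses on something with over 40 N, if the wrist force passes 120 N, or if a joint passes its speed limit or range.

### The arm

A 6-joint arm with a two-finger parallel gripper is mounted at the origin on the work surface. World frame = base frame: x ahead of the robot, y to its left, z up, the work surface at z = 0. Lengths are in m, angles in rad, forces in N, time in s.
With the tool pointing down it reaches from about 0.35 to 0.975 m from the base axis. Payload 4.9 kg.
Tool frame: the origin (TCP) lies between the finger pads; the fingertips stand 22 mm ahead of it and the grasp point (between the pads) lies 3 mm ahead of it; z points along the fingers, y is the line along which they close (so a half turn about z gives the same grasp; the last joint's range is limited). The gripper opens to 85 mm and grips with 20 to 120 N. Pads are 22 mm wide; open, the fingers measure 114 mm over their backs; the gripper's body (76 mm by 85 mm) begins 54 mm behind the grasp point. The pads swing forward as they close: fully open they stand 13 mm farther back than shut.
Start: joints at [0.992, 0.053, 1.613, -0, 1.476, -0.119], TCP at [0.277, 0.56, 0.253] pointing down, gripper open.
Joint ranges: [-3.01, 3.01], [-1.01, 2.22], [0.06, 2.58], [-1.02, 4.17], [0.09, 2.62], [-3.14, 3.14]. Speed limits (rad/s): [2.57, 2.57, 3.14, 3.14, 3.14, 3.14].

### API

Orientations are given as a unit quaternion [w, x, y, z].
In Python, from plant import state, grab_frame, get_calibration, job_done, recognise, regions_of gives the robot as it stands.
- The arm moves only by the tool apply_moves, never from a script. Its argument "targets" is a list of rows, each an object with "translation": the shift along the tool's x, y, z normalised to -1 to 1, where 1 is 100 mm, a list of three; "twist": the turn about the tool's z normalised to -1 to 1, where 1 is 0.1 rad; "hand": the opening, from 0 (shut) to 1 (fully open). A call has 1 to 8 rows; each row shifts and turns the commanded pose from where the row before left it, along the tool's axes as they then stand; what a row does not reach is not made up. A row lasts 1/10 s, in which the tool goes at most 50 mm and 8.59 degrees, less where a joint would pass 70% of its speed; a pose out of reach is approached as far as the arm can. A call with a number of a shift or a turn outside -1 to 1 is refused whole. A call with a gripper value outside its range is refused whole. The fingers move at their own pace and stop on an object; the grip force is fixed at half the most. Time passes only in rows, so rows that do not move let the fingers close. It gives the time, the measured TCP pose, the force, the opening and the grip force at its end, in the units of the state.
- state(): the state, without advancing time (a new reading comes with each control period).
- grab_frame(name): name is "scene" or "top" or "wrist"; returns the picture (480x640x3 uint8, red, green, blue); there is no depth.
- get_calibration(name): a dict with "camera_matrix" (3x3 intrinsics, pixels), "pose" (4x4, takes a point from camera to world coordinates). Camera axes: x right, y up, looking along -z (the intrinsics and any distortion apply to the point x, -y, -z); pixel columns grow to the right and rows downward; lengths in m; the calibration is good to about 2 mm. A picture is of the moment at which its call begins: read the wrist's pose just before it. get_calibration takes no time and is no camera call; for the wrist camera it gives the pose at the moment of the call.
- job_done(): hands the job in; it is judged then, once.
Trained networks look in the newest picture that a camera, given by its name, has taken for a name from the list of things; names that differ only in an ending like _2 or _b are one class to them, and where a whole thing is asked for, a point or a joint stands for the part that bears it (a point fixed in the world has none). Each returns a list of dicts, best first, with "score" (0 to 1); they miss things now and then, are a little off and sometimes report something else, mostly with a low value. They report only what shows in the picture. A call takes as long as a camera call.
- recognise(camera, query): "point" ([x, y, z] in m, in world coordinates, good to about 4 mm: the middle of the surface that is visible of it).
- regions_of(camera, query): "pixels" (480x640 bool, what is visible of it).
The state is a dict: "time": time; "joint_pos": joint angles; "joint_vel": joint speeds; "joint_efforts": joint torques, N m; "tool_pos": TCP position; "tool_rot": TCP orientation; "contact_force": force on the tool from outside, world axes, zero at the start; "ft_torque": the same for the moment, N m; "gripper_width": opening from 0.0 (shut) to 1.0 (fully open); "grasp_force": force on a finger pad.
Only numpy, scipy, OpenCV 4.12 (cv2) and the standard library are available. Lean on these libraries where they do the work, as an engineer would, in place of code of your own. Each camera call takes 0.05 s, during which the arm holds its last target. There are 200 camera calls.

## Working session

There is one attempt and no reset: what is moved stays moved. The work goes in short steps, Python scripts to look and compute and a tool call to move; the robot and the scene stay as the last step left them, time stands still between calls to the robot, and variables do not carry over. Pictures are saved under pics/ and viewed, at most 10 in all, crops included, and the job is handed in when it is done.

Besides the shell and the picture viewer there is one more tool, called after "Call:" as name([rows], argument=value, ...), one row to a line, values as JSON. apply_moves: Moves the arm, as the interface text tells. Its arguments: {"type":"object","properties":{"targets":{"type":"array"}},"required":["targets"]}

```bash
mkdir -p pics
cat > h.py <<'E'
import numpy as np, cv2
from plant import *
def save(c,n):
    im=grab_frame(c); cv2.imwrite(f'pics/{n}.png',im[:,:,::-1]); return im
def proj(c,P):
    k=get_calibration(c); T=np.linalg.inv(np.array(k['pose'])); p=T[:3,:3]@np.array(P)+T[:3,3]
    q=np.array(k['camera_matrix'])@np.array([p[0],-p[1],-p[2]]); return q[:2]/q[2]
def ray(c,u,v,z):
    k=get_calibration(c); T=np.array(k['pose']); d=np.linalg.inv(np.array(k['camera_matrix']))@[u,v,1]
    d=T[:3,:3]@np.array([d[0],-d[1],-d[2]]); o=T[:3,3]; return o+d*(z-o[2])/d[2]
E
python3 - <<'E'
from h import *
np.set_printoptions(precision=3,suppress=True)
for c in ['top','scene']:
    save(c,c+'0')
    for q in ['carton','flap_left_hinge','flap_right_hinge','flap_left_edge','flap_right_edge','handle','pointer','mark','tray','follower','glue_stick','film_roll','tape_roll','pen_cup','tape_dispenser','card_stack']:
        r=recognise(c,q)
        print(c,q,[(np.round(a['point'],3).tolist(),round(a['score'],2)) for a in r[:2]])
print(get_calibration('top')['pose']); print(state())
E
```

```text
top carton [([0.54, -0.059, 0.143], 0.9)]
top flap_left_hinge [([0.542, 0.017, 0.16], 0.83), ([0.625, 0.433, 0.061], 0.45)]
top flap_right_hinge [([0.545, -0.117, 0.16], 0.64)]
top flap_left_edge [([0.538, 0.02, 0.166], 0.84)]
top flap_right_edge [([0.544, -0.119, 0.156], 0.61)]
top handle [([0.544, -0.121, 0.158], 0.73), ([0.59, -0.052, 0.069], 0.51)]
top pointer [([0.592, -0.05, 0.061], 0.51), ([0.625, 0.432, 0.059], 0.16)]
top mark []
top tray [([0.536, -0.054, 0.14], 0.34), ([0.544, -0.119, 0.158], 0.31)]
top follower [([0.59, -0.048, 0.069], 0.6)]
top glue_stick [([0.505, -0.209, 0.091], 0.68)]
top film_roll [([0.613, -0.443, 0.092], 0.63)]
top tape_roll [([0.521, 0.126, 0.046], 0.91), ([0.591, -0.052, 0.071], 0.43)]
top pen_cup [([0.624, 0.433, 0.058], 0.8)]
top tape_dispenser [([0.378, 0.442, 0.067], 0.72)]
top card_stack [([0.413, -0.444, 0.048], 0.63)]
scene carton [([0.588, -0.011, 0.132], 0.88), ([0.564, -0.12, 0.165], 0.65)]
scene flap_left_hinge [([0.555, 0.023, 0.161], 0.74), ([0.567, -0.116, 0.159], 0.56)]
scene flap_right_hinge [([0.563, -0.121, 0.16], 0.93)]
scene fl
[... 709 characters left out ...]
046], 0.68)]
scene card_stack [([0.419, -0.438, 0.046], 0.94), ([0.605, 0.428, 0.062], 0.69)]
[[ 0.027  0.99  -0.141  0.336]
 [-1.     0.026 -0.007 -0.006]
 [-0.003  0.141  0.99   1.28 ]
 [ 0.     0.     0.     1.   ]]
{'time': 1.7, 'joint_pos': array([ 0.992,  0.053,  1.613,  0.   ,  1.476, -0.119]), 'joint_vel': array([ 0.001,  0.003,  0.001, -0.   ,  0.001, -0.   ]), 'joint_efforts': array([ -0.   , -39.367, -37.045,  -0.   ,   0.   ,   0.   ]), 'tool_pos': array([0.277, 0.56 , 0.253]), 'tool_rot': array([-0.   ,  0.228,  0.974,  0.   ]), 'contact_force': array([ 0.423, -0.323,  0.736]), 'ft_torque': array([ 0.008, -0.011,  0.01 ]), 'grasp_force': 0.0, 'gripper_width': 1.0005919674647772}
```

View pics/top0.png

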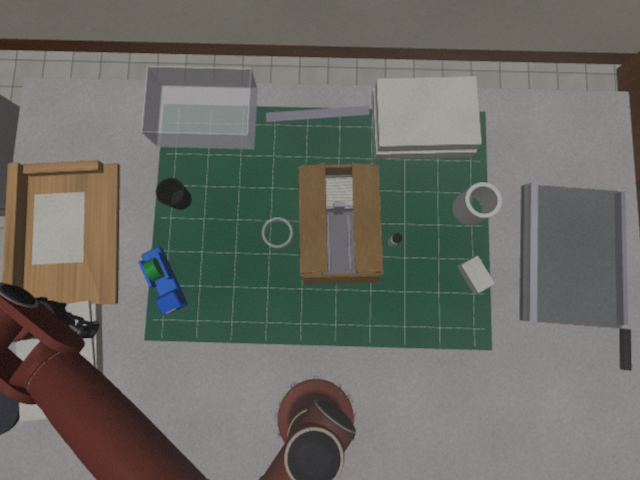

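Run:
```python
from h import *
np.set_printoptions(precision=3,suppress=True)
for q in ['flap_left','flap_right','carton']:
    r=regions_of('top',q)[:1]
    for a in r:
        m=a['pixels'].astype(np.uint8); c=max(cv2.findContours(m,0,2)[0],key=cv2.contourArea)
        b=cv2.boxPoints(cv2.minAreaRect(c)); print(q,m.sum(),b.round(1).tolist())
        print(cv2.approxPolyDP(c,4,True)[:,0].tolist())
```

```text
flap_left 2901 [[350.1000061035156, 162.10000610351562], [378.29998779296875, 160.89999389648438], [382.79998779296875, 269.8999938964844], [354.5, 271.1000061035156]]
[[352, 162], [355, 269], [381, 270], [377, 168]]
flap_right 2978 [[350.6000061035156, 162.0], [379.6000061035156, 161.39999389648438], [382.20001220703125, 270.8999938964844], [353.1000061035156, 271.6000061035156]]
[[352, 162], [355, 268], [379, 271], [378, 171]]
carton 9870 [[296.79998779296875, 162.3000030517578], [380.79998779296875, 161.1999969482422], [382.3999938964844, 283.29998779296875], [298.3999938964844, 284.29998779296875]]
[[298, 166], [298, 256], [304, 282], [376, 282], [382, 273], [378, 164]]
```

The top view shows the carton at about columns 300–382 and rows 164–282, nearly aligned with world x. The gap runs down columns 327–355, with the handle near (338,208). The tape roll is at (277,233) and the glue stick at (396,240). I'll zoom in.

Run:
```python
from h import *
a=cv2.imread('pics/top0.png')[155:290,285:405]; b=cv2.imread('pics/scene0.png')
u,v=proj('scene',[0.54,-0.05,0.13]).astype(int); print(u,v)
a=cv2.resize(a,None,fx=4.4,fy=4.4,interpolation=cv2.INTER_CUBIC)
b=b[max(v-110,0):v+110,max(u-120,0):u+120]; print(b.shape,max(v-110,0),max(u-120,0))
a=a[:594,:]; cv2.imwrite('pics/a.png',a); cv2.imwrite('pics/b.png',cv2.resize(b,None,fx=2.7,fy=2.7,interpolation=cv2.INTER_CUBIC))
```

```text
292 234
(220, 240, 3) 124 172
```

View pics/a.png

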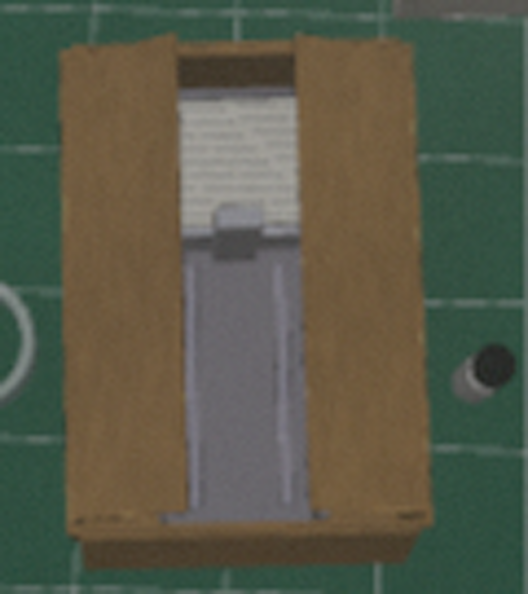

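View pics/b.png

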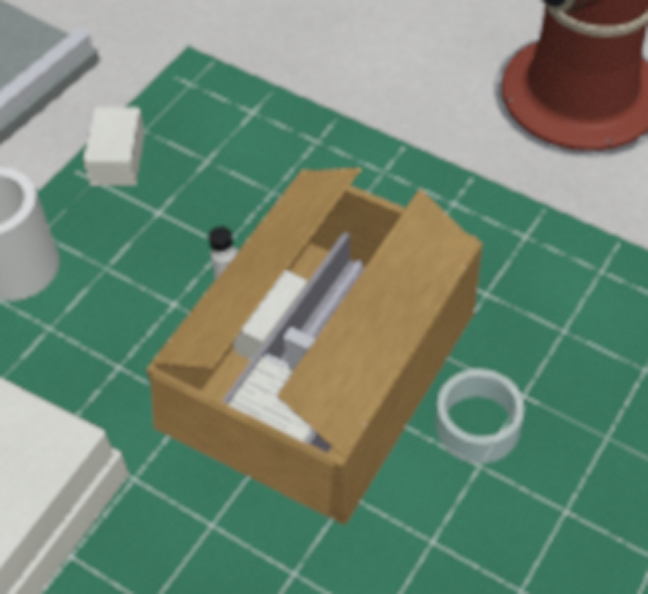

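The crops show the crease lines running (62,50)–(68,520) on the left and (412,40)–(432,520) on the right. The free edges run (177,38)–(187,512) and (296,36)–(312,512), and the handle top is near (239,215). I'll fit the carton pose and flap angles to these.

Run:
```python
from h import *
from scipy.optimize import least_squares
np.set_printoptions(precision=4,suppress=True)
pix=np.array([[62,50],[68,520],[412,40],[432,520],[177,38],[187,512],[296,36],[312,512]])/4.4+[285,155]
def W(p,q):
    c,s=np.cos(p[2]),np.sin(p[2]); return [p[0]+c*q[0]-s*q[1],p[1]+s*q[0]+c*q[1],q[2]]
def pts(p):
    o=[]
    for sg in (1,-1):
        for x in (.142,-.142): o.append([x,sg*.108,.132])
    for sg,a in ((1,p[3]),(-1,p[4])):
        for x in (.142,-.142): o.append([x,sg*(.108-.088*np.cos(a)),.132+.088*np.sin(a)])
    return [W(p,q) for q in o]
f=lambda p:(np.array([proj('top',P) for P in pts(p)])-pix).ravel()
r=least_squares(f,[.54,-.05,0,.7,.7]); print(r.x,r.fun.reshape(-1,2))
p=r.x
h=ray('top',239/4.4+285,215/4.4+155,.125);print('handle top',h)
d=h[:2]-p[:2];c,s=np.cos(p[2]),np.sin(p[2]);print('local',c*d[0]+s*d[1],-s*d[0]+c*d[1])
print(np.array(pts(p))[4:])
```

```text
[ 0.546  -0.0539  0.0459  0.639   0.5505] [[ 0.2805  2.2991]
 [ 0.2598 -0.291 ]
 [-0.1458  3.0528]
 [-0.5845 -1.8496]
 [ 0.2403 -1.4073]
 [ 0.3292 -0.1851]
 [-0.0307 -0.7089]
 [-0.3451 -0.5599]]
handle top [ 0.5893 -0.0508  0.125 ]
local 0.0433327444744153 0.0011430715474045196
[[ 0.6862 -0.0101  0.1845]
 [ 0.4025 -0.0231  0.1845]
 [ 0.6894 -0.0804  0.178 ]
 [ 0.4057 -0.0934  0.178 ]]
```

Call:
apply_moves([
  {"translation":[0,0,0],"twist":1,"hand":0},
  {"translation":[0,0,0],"twist":1,"hand":0},
  {"translation":[0,0,0],"twist":1,"hand":0},
  {"translation":[0,0,0],"twist":1,"hand":0},
  {"translation":[0,0,0],"twist":1,"hand":0},
  {"translation":[0,0,0],"twist":1,"hand":0},
  {"translation":[0,0,0],"twist":1,"hand":0},
  {"translation":[0,0,0],"twist":1,"hand":0},
])

```text
time: 2.65
tool_pos: [0.2773, 0.5601, 0.2533]
tool_rot: [-0.0, 0.591, 0.807, -0.0]
contact_force: [-0.2, -0.5, 0.3]
gripper_width: -0.001
grasp_force: 0.0
```

Call:
apply_moves([
  {"translation":[0,0,0],"twist":1,"hand":0},
  {"translation":[0,0,0],"twist":1,"hand":0},
  {"translation":[0,0,0],"twist":0.65,"hand":0},
])

```text
time: 2.95
tool_pos: [0.2773, 0.5601, 0.2533]
tool_rot: [-0.0, 0.692, 0.722, -0.0]
contact_force: [0.7, 0.2, -0.3]
gripper_width: 0.0
grasp_force: 0.0
```

```bash
cat >> h.py <<'E'
C=[.546,-.0539,.0459]
def loc(P=None):
    P=state()['tool_pos'] if P is None else P
    d=np.array(P)[:2]-C[:2];c,s=np.cos(C[2]),np.sin(C[2]);return np.round([c*d[0]+s*d[1],-s*d[0]+c*d[1],P[2]],4)
def rep():
    s=state(); q=s['tool_rot']; print('local',loc(),'yaw',2*np.arctan2(q[2],q[1])-np.pi/2,'t',s['time'],'F',s['contact_force'],s['gripper_width'])
E
python3 -c "
from h import *
rep()"
```

```text
local [-0.2402  0.6257  0.2533] yaw 0.042770242084108956 t 2.95 F [ 0.71876217  0.2238391  -0.32142707] 0.00027669934368454116
```

Call:
apply_moves([
  {"translation":[-0.41,0.127,0],"twist":0,"hand":0},
  {"translation":[-0.41,0.127,0],"twist":0,"hand":0},
  {"translation":[-0.41,0.127,0],"twist":0,"hand":0},
  {"translation":[-0.41,0.127,0],"twist":0,"hand":0},
  {"translation":[-0.41,0.127,0],"twist":0,"hand":0},
  {"translation":[-0.41,0.127,0],"twist":0,"hand":0},
  {"translation":[-0.41,0.127,0],"twist":0,"hand":0},
  {"translation":[-0.41,0.127,0],"twist":0,"hand":0},
])

```text
time: 3.75
tool_pos: [0.3942, 0.2355, 0.2536]
tool_rot: [0.0, 0.691, 0.723, 0.0]
contact_force: [0.4, 0.1, 0.3]
gripper_width: -0.003
grasp_force: 0.0
```

Call:
apply_moves([
  {"translation":[-0.41,0.127,0],"twist":0,"hand":0},
  {"translation":[-0.41,0.127,0],"twist":0,"hand":0},
  {"translation":[-0.41,0.127,0],"twist":0,"hand":0},
  {"translation":[-0.41,0.127,0],"twist":0,"hand":0},
  {"translation":[-0.41,0.127,0],"twist":0,"hand":0},
  {"translation":[-0.41,0.127,0],"twist":0,"hand":0},
  {"translation":[-0.41,0.127,0],"twist":0,"hand":0},
  {"translation":[0,0,0],"twist":0,"hand":0},
])

```text
time: 4.55
tool_pos: [0.4968, -0.0495, 0.2534]
tool_rot: [0.001, 0.693, 0.721, -0.0]
contact_force: [-0.4, 0.7, 0.3]
gripper_width: 0.006
grasp_force: 0.0
```

```bash
python3 -c "
from h import *
rep(); im=save('wrist','w1')
for q in ['flap_left_edge','flap_right_edge','handle','mark','pointer','follower']:
    print(q,[(loc(a['point']),round(a['score'],2)) for a in recognise('wrist',q)[:2]])
for P in ([-.05,.037,.184],[.043,0,.125]): print(P)
"
```

```text
local [-0.0489  0.0066  0.2534] yaw 0.04035877499244167 t 4.55 F [-0.40337561  0.66020038  0.33338494] 0.005598565705549476
flap_left_edge [(array([-0.0094,  0.0695,  0.1615]), 0.72), (array([-0.0216,  0.1464,  0.0461]), 0.35)]
flap_right_edge [(array([ 0.0381, -0.0519,  0.1651]), 0.81)]
handle [(array([0.0392, 0.0005, 0.1084]), 0.56)]
mark [(array([0.0079, 0.0456, 0.15  ]), 0.22)]
pointer [(array([ 0.039 , -0.0041,  0.1066]), 0.9), (array([-0.0523, -0.1713,  0.0936]), 0.58)]
follower [(array([ 0.0384, -0.0006,  0.1056]), 0.84), (array([-0.01  ,  0.0733,  0.1614]), 0.53)]
[-0.05, 0.037, 0.184]
[0.043, 0, 0.125]
```

View pics/w1.png

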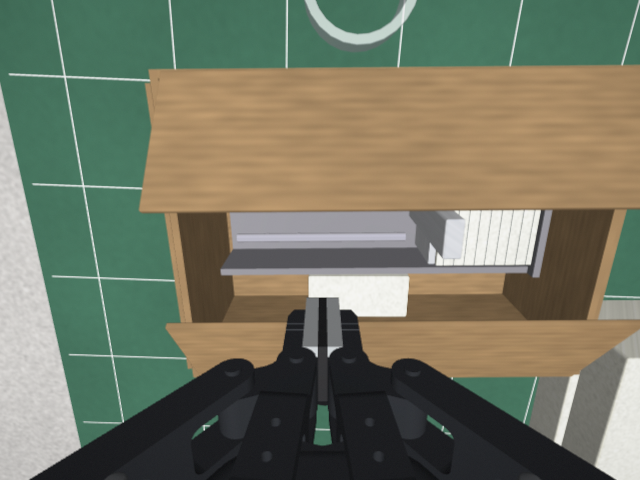

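The wrist view shows the left flap edge at row 210 and the right edge at row 323, with the handle at (453,238). The shut fingers at (322,300) are over the gap. I'll lower into the gap and open the left flap along its arc.

Call:
apply_moves([
  {"translation":[0,0,0.38],"twist":0,"hand":0},
  {"translation":[0,0,0.38],"twist":0,"hand":0},
  {"translation":[0.11,0,0],"twist":0,"hand":0},
  {"translation":[0.11,0,0],"twist":0,"hand":0},
  {"translation":[0.08,0,-0.08],"twist":0,"hand":0},
  {"translation":[0.08,0,-0.08],"twist":0,"hand":0},
])

```text
time: 5.5
tool_pos: [0.4953, -0.0064, 0.1964]
tool_rot: [0.002, 0.69, 0.724, 0.001]
contact_force: [-0.6, -0.4, 0.1]
gripper_width: -0.001
grasp_force: 0.3
```

```bash
python3 -c "
from h import *
rep()"
```

```text
local [-0.0485  0.0498  0.1964] yaw 0.0470019091210192 t 5.5 F [-0.60210497 -0.43921154  0.08884158] -0.0006600993692023101
```

Call:
apply_moves([
  {"translation":[0.09,0,-0.05],"twist":0,"hand":0},
  {"translation":[0.09,0,-0.05],"twist":0,"hand":0},
  {"translation":[0.1,0,-0.02],"twist":0,"hand":0},
  {"translation":[0.1,0,-0.02],"twist":0,"hand":0},
  {"translation":[0.1,0,-0.02],"twist":0,"hand":0},
  {"translation":[0.09,0,0],"twist":0,"hand":0},
  {"translation":[0.09,0,0],"twist":0,"hand":0},
])

```text
time: 6.2
tool_pos: [0.4908, 0.0591, 0.2087]
tool_rot: [-0.0, 0.691, 0.723, -0.0]
contact_force: [-0.3, -0.8, -0.0]
gripper_width: -0.002
grasp_force: 0.5
```

```bash
python3 -c "
from h import *
rep(); save('scene','s2')
for q in ['flap_left_edge','flap_right_edge']:
  for c in ['scene','wrist','top']:
    if c!='scene': grab_frame(c)
    print(q,c,[(loc(a['point']),round(a['score'],2)) for a in recognise(c,q)[:2]])
"
```

```text
local [-0.05    0.1154  0.2087] yaw 0.04612326419323454 t 6.2 F [-0.32633404 -0.81001002 -0.01425041] -0.001692367206131666
flap_left_edge scene [(array([0.049 , 0.0118, 0.0928]), 0.62), (array([0.0271, 0.1368, 0.2172]), 0.5)]
flap_left_edge wrist [(array([-0.0363,  0.1285,  0.2029]), 0.8)]
flap_left_edge top [(array([0.0833, 0.1265, 0.1864]), 0.85)]
flap_right_edge scene [(array([ 0.0154, -0.0632,  0.1614]), 0.74)]
flap_right_edge wrist []
flap_right_edge top [(array([-0.0036, -0.0644,  0.1588]), 0.76), (array([-0.0475, -0.1518,  0.094 ]), 0.32)]
```

View pics/s2.png

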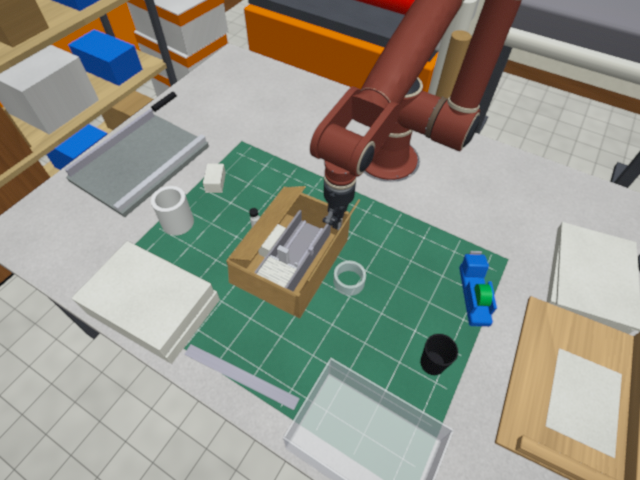

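The left flap is past upright at about (350,225) and the right flap is still up. I'll push the left one down to its stop, lift, and cross to the right.

Call:
apply_moves([
  {"translation":[0.1,0,0.05],"twist":0,"hand":0},
  {"translation":[0.1,0,0.05],"twist":0,"hand":0},
  {"translation":[0.08,0,0.06],"twist":0,"hand":0},
  {"translation":[0.06,0,0.05],"twist":0,"hand":0},
  {"translation":[0,0,0],"twist":0,"hand":0},
])

```text
time: 7.25
tool_pos: [0.4903, 0.0873, 0.1932]
tool_rot: [0.006, 0.69, 0.724, -0.006]
contact_force: [-11.9, -24.3, 23.8]
gripper_width: 0.0
grasp_force: 16.8
```

```bash
python3 -c "
from h import *
rep()"
```

```text
local [-0.0491  0.1436  0.1932] yaw 0.04723685303073566 t 7.25 F [-11.91137421 -24.29837247  23.77886675] 0.00022672323802649773
```

Call:
apply_moves([
  {"translation":[-0.1,0,-0.1],"twist":0,"hand":0},
  {"translation":[-0.1,0,-0.3],"twist":0,"hand":0},
  {"translation":[-0.3,0,-0.25],"twist":0,"hand":0},
  {"translation":[-0.4,0,0],"twist":0,"hand":0},
  {"translation":[-0.4,0,0],"twist":0,"hand":0},
  {"translation":[-0.2,0,0],"twist":0,"hand":0},
  {"translation":[0,0,0],"twist":0,"hand":0},
])

```text
time: 7.95
tool_pos: [0.4963, -0.0588, 0.2525]
tool_rot: [-0.001, 0.692, 0.722, -0.0]
contact_force: [-0.4, 0.1, -0.4]
gripper_width: -0.003
grasp_force: 0.0
```

```bash
python3 -c "
from h import *
rep()"
```

```text
local [-0.0498 -0.0026  0.2525] yaw 0.04301348686300921 t 7.95 F [-0.43610798  0.09197437 -0.36261959] -0.003176130356422476
```

Call:
apply_moves([
  {"translation":[0,0,0.41],"twist":0,"hand":0},
  {"translation":[0,0,0.41],"twist":0,"hand":0},
  {"translation":[-0.1,0,0],"twist":0,"hand":0},
  {"translation":[-0.1,0,0],"twist":0,"hand":0},
  {"translation":[-0.07,0,-0.085],"twist":0,"hand":0},
  {"translation":[-0.07,0,-0.085],"twist":0,"hand":0},
  {"translation":[-0.11,0,-0.08],"twist":0,"hand":0},
  {"translation":[-0.11,0,-0.07],"twist":0,"hand":0},
])

```text
time: 8.75
tool_pos: [0.5003, -0.1147, 0.2061]
tool_rot: [0.002, 0.691, 0.723, 0.001]
contact_force: [-0.1, 0.0, -0.3]
gripper_width: 0.0
grasp_force: 0.4
```

Call:
apply_moves([
  {"translation":[-0.1,0,-0.04],"twist":0,"hand":0},
  {"translation":[-0.1,0,-0.03],"twist":0,"hand":0},
  {"translation":[-0.1,0,-0.02],"twist":0,"hand":0},
  {"translation":[-0.1,0,0],"twist":0,"hand":0},
  {"translation":[-0.1,0,0.01],"twist":0,"hand":0},
])

```text
time: 9.25
tool_pos: [0.5013, -0.1642, 0.211]
tool_rot: [-0.0, 0.691, 0.723, -0.0]
contact_force: [1.2, 0.6, 0.3]
gripper_width: -0.004
grasp_force: 0.5
```

```bash
python3 -c "
from h import *
rep()
for q in ['flap_right_edge']:
  for c in ['scene','wrist','top']:
    grab_frame(c)
    print(q,c,[(loc(a['point']),round(a['score'],2)) for a in recognise(c,q)[:2]])
"
```

```text
local [-0.0497 -0.1081  0.211 ] yaw 0.0458996272805996 t 9.25 F [1.2107662  0.60818013 0.33685702] -0.0037134258589019693
flap_right_edge scene [(array([ 0.0335, -0.113 ,  0.1732]), 0.73)]
flap_right_edge wrist [(array([-0.0013, -0.1191,  0.1794]), 0.68)]
flap_right_edge top [(array([ 0.104 , -0.1148,  0.1767]), 0.91)]
```

Call:
apply_moves([
  {"translation":[-0.09,0,0.01],"twist":0,"hand":0},
  {"translation":[-0.09,0,0.04],"twist":0,"hand":0},
  {"translation":[-0.09,0,0.06],"twist":0,"hand":0},
  {"translation":[-0.08,0,0.06],"twist":0,"hand":0},
  {"translation":[-0.02,0,0.02],"twist":0,"hand":0},
])

```text
time: 10.05
tool_pos: [0.5033, -0.1976, 0.1951]
tool_rot: [-0.004, 0.691, 0.723, 0.004]
contact_force: [-10.6, 22.6, 26.3]
gripper_width: 0.001
grasp_force: 17.9
```

```bash
python3 -c "
from h import *
rep()"
```

```text
local [-0.0493 -0.1416  0.1951] yaw 0.04535100263564096 t 10.05 F [-10.64908018  22.55826492  26.31152752] 0.0012119328122859713
```

Call:
apply_moves([
  {"translation":[0.1,0,-0.1],"twist":0,"hand":0},
  {"translation":[0.1,0,-0.35],"twist":0,"hand":0},
  {"translation":[0.3,0,-0.35],"twist":0,"hand":0},
  {"translation":[0.35,0.1,-0.1],"twist":0,"hand":0.6},
  {"translation":[0.2,0.15,0],"twist":0,"hand":0.6},
  {"translation":[0.1,0.1,0],"twist":0,"hand":0.6},
  {"translation":[0,0,0],"twist":0,"hand":0.6},
])

```text
time: 10.75
tool_pos: [0.5332, -0.0834, 0.2814]
tool_rot: [-0.0, 0.69, 0.724, -0.0]
contact_force: [-1.4, -0.4, -0.1]
gripper_width: 0.594
grasp_force: 0.0
```

```bash
python3 -c "
from h import *
rep()
for c in ['wrist','top','scene']:
  im=save(c,c+'3')
  for q in ['handle','follower','mark','pointer','flap_left','flap_right']:
    print(c,q,[(loc(a['point']),round(a['score'],2)) for a in recognise(c,q)[:2]])
"
```

```text
local [-0.0141 -0.0288  0.2814] yaw 0.047825711335812926 t 10.75 F [-1.35421735 -0.35215793 -0.08866283] 0.5941928439846569
wrist handle [(array([0.0431, 0.0096, 0.0817]), 0.88)]
wrist follower [(array([0.0431, 0.009 , 0.0837]), 0.61)]
wrist mark [(array([-0.0176,  0.0566,  0.0911]), 0.75), (array([0.0029, 0.0023, 0.0742]), 0.55)]
wrist pointer [(array([0.0428, 0.005 , 0.0773]), 0.57), (array([-0.0049,  0.1137,  0.1376]), 0.27)]
wrist flap_left [(array([-0.0054,  0.113 ,  0.1371]), 0.82), (array([-0.0078, -0.1311,  0.1574]), 0.19)]
wrist flap_right [(array([-0.0075, -0.1338,  0.1597]), 0.58)]
top handle [(array([ 0.0375, -0.0005,  0.0854]), 0.56)]
top follower [(array([-0.0685, -0.1468,  0.1712]), 0.25)]
top mark [(array([0.0394, 0.0029, 0.0792]), 0.57)]
top pointer []
top flap_left [(array([-0.005 ,  0.1422,  0.1648]), 0.66)]
top flap_right [(array([-0.0705, -0.1465,  0.1751]), 0.97)]
scene handle [(array([0.0467, 0.0102, 0.0914]), 0.54)]
scene follower [(array([0.0473, 0.0085, 0.0939]), 0.71)]
scene mark []
scene pointer [(array([0.0518, 0.0061, 0.0972]), 0.72)]
scene flap_left [(array([0.0109, 0.1434, 0.1648]), 0.91)]
scene flap_right [(array([ 0.0351, -0.1382,  0.1702]), 0.62), (array([0.0127, 0.1452, 0.1666]), 0.31)]
```

View pics/wrist3.png

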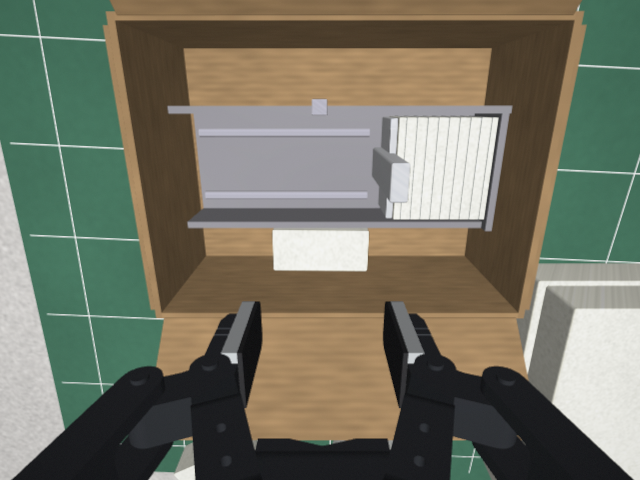

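Both flaps lean outwards and the view inside is clear. The clip is at (319,107) with its inner edge near row 114. The handle top face spans about (391–409, 163–202), and the pointer is near (391,120).

```bash
python3 -c "
from h import *
print('mark',loc(ray('wrist',319.5,114,.09)),'mark back',loc(ray('wrist',319,100,.09)))
for u,v in ((399.5,182.5),(391,163),(409,202)): print('handle',loc(ray('wrist',u,v,.125)))
print('deck/wall', loc(ray('wrist',506,107,.075)),loc(ray('wrist',170,109,.075)))
a=cv2.imread('pics/wrist3.png')[85:225,300:430]; cv2.imwrite('pics/c.png',cv2.resize(a,None,fx=4.2,fy=4.2,interpolation=cv2.INTER_CUBIC))
"
```

```text
mark [-0.0172  0.0484  0.09  ] mark back [-0.0176  0.0587  0.09  ]
handle [0.0417 0.0013 0.125 ]
handle [0.0346 0.0155 0.125 ]
handle [ 0.0498 -0.0134  0.125 ]
deck/wall [0.1344 0.0536 0.075 ] [-0.1392  0.052   0.075 ]
```

View pics/c.png

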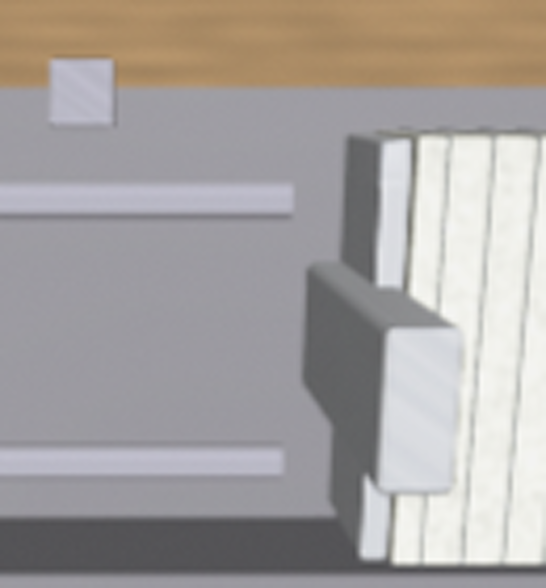

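In the crop, the clip spans (50–114, 60–125) and the handle top face (384–460, 327–492). That puts the handle at local x ≈ 0.0425 and the mark at −0.0173, so the pull is about 60 mm. I'll grasp now.

Call:
apply_moves([
  {"translation":[0.15,0.29,0],"twist":0,"hand":0.6},
  {"translation":[0.15,0.28,0],"twist":0,"hand":0.6},
  {"translation":[0,0,0.4],"twist":0,"hand":0.6},
  {"translation":[0,0,0.4],"twist":0,"hand":0.6},
  {"translation":[0,0,0.2],"twist":0,"hand":0.6},
  {"translation":[0,0,0],"twist":0,"hand":0.6},
])

```text
time: 12.4
tool_pos: [0.5857, -0.0506, 0.1775]
tool_rot: [-0.004, 0.691, 0.723, -0.002]
contact_force: [-0.1, 0.0, 0.6]
gripper_width: 0.601
grasp_force: 0.0
```

```bash
python3 -c "
from h import *
rep(); save('wrist','w4')
for q in ['handle','mark']: print(q,[(loc(a['point']),round(a['score'],2)) for a in recognise('wrist',q)[:2]])
"
```

```text
local [0.0399 0.0015 0.1775] yaw 0.04621051097979323 t 12.4 F [-0.08842997  0.00452159  0.55073146] 0.6012041768305589
handle [(array([0.0457, 0.0176, 0.1181]), 0.77), (array([-0.0391, -0.1068,  0.1388]), 0.62)]
mark [(array([-0.0137,  0.0578,  0.0887]), 0.79)]
```

View pics/w4.png

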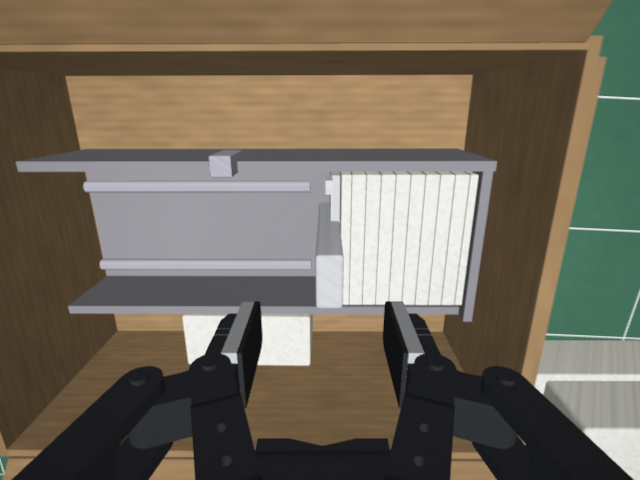

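The handle top is at (316–343, 252–306), centred between the fingers, and the pointer tab is visible at (328,187). The clip's top face is at (210–241, 151–157…176).

```bash
python3 -c "
from h import *
print('ptr',loc(ray('wrist',328.5,182,.082)),'handle',loc(ray('wrist',329.5,279,.125)),'mark',loc(ray('wrist',222,176,.09)))
"
```

```text
ptr [0.0468 0.0418 0.082 ] handle [ 0.0468 -0.0007  0.125 ] mark [-0.0134  0.0467  0.09  ]
```

Call:
apply_moves([
  {"translation":[0,0.03,0.35],"twist":0,"hand":0.6},
  {"translation":[0,0,0.34],"twist":0,"hand":0.6},
  {"translation":[0,0,0],"twist":0,"hand":0},
  {"translation":[0,0,0],"twist":0,"hand":0},
  {"translation":[0,0,0],"twist":0,"hand":0},
  {"translation":[0,0,0],"twist":0,"hand":0},
  {"translation":[0,0,0],"twist":0,"hand":0},
])

```text
time: 13.25
tool_pos: [0.589, -0.0515, 0.1156]
tool_rot: [-0.002, 0.69, 0.723, -0.003]
contact_force: [-15.6, -0.8, 5.1]
gripper_width: 0.154
grasp_force: 60.0
```

```bash
python3 -c "
from h import *
rep(); print(state()['grasp_force'])"
```

```text
local [0.043  0.0004 0.1156] yaw 0.04657059062752311 t 13.25 F [-15.64753605  -0.79011357   5.09688928] 0.15426284110845653
60.01906335353851
```

Call:
apply_moves([
  {"translation":[0,-0.1,0],"twist":0,"hand":0},
  {"translation":[0,-0.15,0],"twist":0,"hand":0},
  {"translation":[0,-0.15,0],"twist":0,"hand":0},
  {"translation":[0,-0.1,0],"twist":0,"hand":0},
  {"translation":[0,-0.06,0],"twist":0,"hand":0},
  {"translation":[0,0,0],"twist":0,"hand":0},
  {"translation":[0,0,0],"twist":0,"hand":0},
])

```text
time: 13.95
tool_pos: [0.5373, -0.054, 0.1157]
tool_rot: [0.003, 0.691, 0.723, 0.002]
contact_force: [7.6, -0.3, -7.3]
gripper_width: 0.151
grasp_force: 59.3
```

```bash
python3 -c "
from h import *
rep(); save('wrist','w5')
a=cv2.imread('pics/w5.png')
cv2.imwrite('pics/d.png',cv2.resize(a[60:310,190:450],None,fx=2.4,fy=2.4,interpolation=cv2.INTER_CUBIC)) 
for q in ['pointer','mark']: print(q,[(loc(a['point']),round(a['score'],2),) for a in recognise('wrist',q)[:2]])
"
```

```text
local [-0.0087  0.0003  0.1157] yaw 0.04607397772592381 t 13.95 F [ 7.59849449 -0.34574396 -7.25172922] 0.15051567852227135
pointer [(array([-0.0063,  0.0116,  0.112 ]), 0.7)]
mark [(array([-0.0166,  0.055 ,  0.089 ]), 0.66)]
```

View pics/d.png

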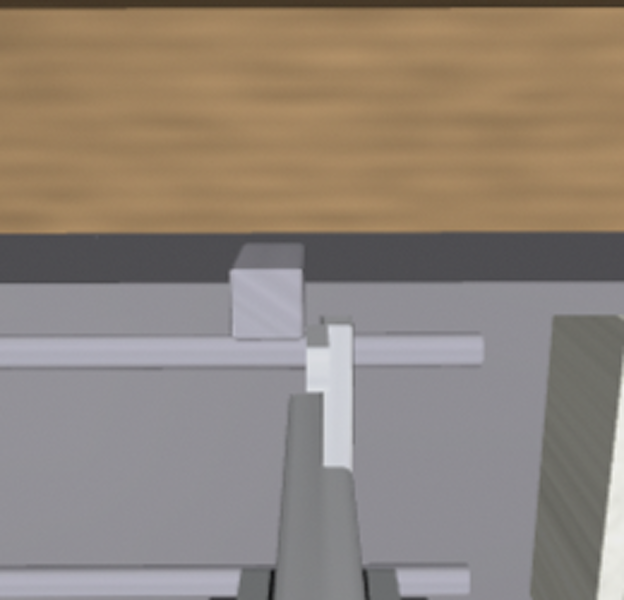

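The clip's top face is at crop (232–302, 269–337) and the pointer's top face at (307–330, 347–392). The pointer is still short of the mark by several mm.

```bash
python3 -c "
from h import *
f=lambda u,v,z:loc(ray('wrist',190+u/2.4,60+v/2.4,z))
print('ptr',f(318.5,370,.082),f(307,370,.082),f(330,370,.082),'mark',f(267,337,.09),f(232,300,.09),f(302,300,.09))
"
```

```text
ptr [-0.0085  0.0411  0.082 ] [-0.0105  0.0411  0.082 ] [-0.0065  0.0411  0.082 ] mark [-0.0169  0.0489  0.09  ] [-0.0225  0.055   0.09  ] [-0.0112  0.055   0.09  ]
```

Call:
apply_moves([
  {"translation":[0,-0.04,0],"twist":0,"hand":0},
  {"translation":[0,-0.04,0],"twist":0,"hand":0},
  {"translation":[0,0,0],"twist":0,"hand":0},
  {"translation":[0,0,0],"twist":0,"hand":0},
  {"translation":[0,0,0],"twist":0,"hand":0},
])

```text
time: 14.6
tool_pos: [0.5297, -0.0544, 0.1157]
tool_rot: [0.003, 0.691, 0.723, 0.002]
contact_force: [7.1, 0.5, -6.9]
gripper_width: 0.147
grasp_force: 59.3
```

```bash
python3 -c "
from h import *
rep(); save('wrist','w6')
a=cv2.imread('pics/w6.png')
cv2.imwrite('pics/e.png',cv2.resize(a[140:250,260:380],None,fx=5,fy=5,interpolation=cv2.INTER_CUBIC)) 
"
```

```text
local [-0.0163  0.0002  0.1157] yaw 0.04615435855890815 t 14.6 F [ 7.11884264  0.50542368 -6.90748103] 0.1466791622582239
```

View pics/e.png

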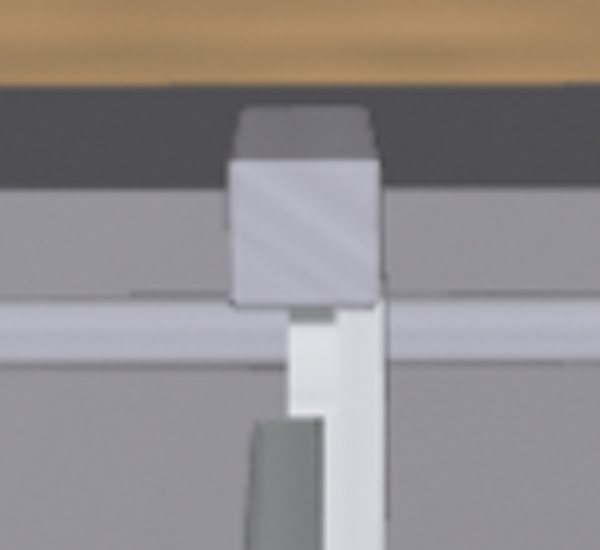

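The clip's top face spans columns 231–378 (centre 304.5) and the pointer's top face 289–337 (centre 313), so about 0.7 mm remains. I'll make one small nudge and a last check.

Call:
apply_moves([
  {"translation":[0,-0.007,0],"twist":0,"hand":0},
  {"translation":[0,0,0],"twist":0,"hand":0},
  {"translation":[0,0,0],"twist":0,"hand":0},
  {"translation":[0,0,0],"twist":0,"hand":0},
])

```text
time: 15.05
tool_pos: [0.529, -0.0544, 0.1157]
tool_rot: [0.003, 0.691, 0.723, 0.002]
contact_force: [7.6, 0.9, -6.0]
gripper_width: 0.154
grasp_force: 59.3
```

```bash
python3 -c "
from h import *
rep()
grab_frame('scene');grab_frame('top')
for q in ['flap_left','flap_right','glue_stick','tape_roll']:
  for c in ('scene','top'): print(q,c,[(a['point'] if 'flap' not in q else loc(a['point']),round(a['score'],2)) for a in recognise(c,q)[:1]])
rep()
"
```

```text
local [-0.017   0.0002  0.1157] yaw 0.04613644444668519 t 15.05 F [ 7.57603557  0.85269772 -6.02248679] 0.15408652230245679
flap_left scene [(array([0.0133, 0.1431, 0.1638]), 0.61)]
flap_left top [(array([-0.0051,  0.141 ,  0.1637]), 0.59)]
flap_right scene [(array([ 0.0199, -0.137 ,  0.1674]), 0.77)]
flap_right top [(array([-0.0046, -0.1374,  0.1645]), 0.82)]
glue_stick scene [([0.5546, 0.0875, 0.1663], 0.25)]
glue_stick top []
tape_roll scene [([0.5227, 0.1298, 0.0324], 0.8)]
tape_roll top [([0.5286, 0.1574, 0.0462], 0.7)]
local [-0.017   0.0002  0.1157] yaw 0.04617270534405038 t 15.55 F [ 7.48017229  1.19706562 -7.0880837 ] 0.15371156102382952
```

```bash
python3 -c "
from plant import *
print(job_done())"
```

```text
the job is handed in; nothing more can be done
None
```

I folded both flaps out to their stops, then pulled the follower back about 60 mm and am still holding it, with its pointer level with the clip to within about 1 mm; the job was handed in at about 15.6 s. The last check did not see the glue stick, probably because the right flap now leans over it; nothing touched it as far as I could tell.

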